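# Hang the tripping cam on the sprung weighing hook

## Robot

A 6-joint arm with a two-finger parallel gripper is mounted at the origin on the work surface. World frame = base frame: x ahead of the robot, y to its left, z up, the work surface at z = 0. Lengths are in mm, angles in rad, forces in N, time in s.
With the tool pointing down it reaches from about 375 to 975 mm from the base axis. Payload 3.8 kg.
Tool frame: the origin (TCP) lies midway between the tips of the shut fingers; the grasp point (between the pads) lies 19 mm behind it; z points along the fingers, y is the direction in which the jaws open and shut (so a half turn about z gives the same grasp; the last joint's range is limited). The gripper opens to 85 mm and grips with 20 to 120 N. Pads are 22 mm wide; open, the fingers measure 114 mm over their backs; the gripper's body (76 mm by 85 mm) begins 54 mm behind the grasp point. The pads swing forward as they close: fully open they stand 13 mm farther back than shut.
Start: joints at [-1.284, 0.264, 1.604, -0, 1.274, -0.037], TCP at [214.76, -639.919, 231.28] pointing down, gripper open.
Joint ranges: [-2.63, 2.63], [-0.94, 2.18], [0.31, 2.57], [-1.31, 4.45], [0, 2.66], [-2.55, 2.55]. Speed limits (rad/s): [2.57, 2.57, 3.14, 3.14, 3.14, 3.14].

## Interface

Orientations are given as [roll, pitch, yaw] about the fixed x, y, z axes, in that order (R = Rz(yaw) Ry(pitch) Rx(roll)).
In Python, from rig import status, optics, finish_job gives the robot as it stands.
- The arm moves only by the shell command python3 -m jog 'ROWS' [FORCE]. ROWS is JSON, a list of rows, each a list of 7 numbers: the shift along the tool's x, y, z in m, then the turn, a rotation vector about the tool's x, y, z in rad, then the gripper's target within -1 to 1 (fully open at 1, half-way at 0, shut at -1). In form: [[tx, ty, tz, ax, ay, az, hand], ...]. A call has 1 to 10 rows; each row shifts and turns the commanded pose from where the row before left it, along the tool's axes as they then stand; what a row does not reach is not made up. A row lasts 1/10 s, in which the tool goes at most 50 mm and 8.59 degrees, less where a joint would pass 70% of its speed; a pose out of reach is approached as far as the arm can. A call is refused whole if a number of a shift passes 0.05 or a number of a turn 0.15, either way. A call with a gripper value outside its range is refused whole. The fingers move at their own pace and stop on an object; FORCE is the grip in N (left out, the last holds). Time passes only in rows, so rows that do not move let the fingers close. It gives the time, the measured TCP pose, the force and the opening at its end, in the units of the state.
- status.get_state(): the state, without advancing time (a new reading comes with each control period).
- optics.camera(name): name is "side" or "top" or "wrist"; returns a dict with "img" (480x640x3 uint8, blue, green, red), "fov_y" (degrees; the focal length in pixels is half the picture's height over the tangent of half this angle, whatever the lens; pixels are square), "cx", "cy" (the principal point, pixels), "k1" (the pictures are not rectified: a ray, as slopes to the right and down, at radius r is drawn at 1 + k1 r^2 times it, then the intrinsics apply), "camera_from_world" (4x4, takes a point from world to camera coordinates). Camera axes: x right, y up, looking along -z (the intrinsics and any distortion apply to the point x, -y, -z); pixel columns grow to the right and rows downward; lengths in mm; the calibration is good to about 2 mm. A picture is of the moment at which its call begins. There is no depth.
- finish_job(): hands the job in, once; it reports no verdict.
The state is a dict: "time_s": time; "joints": joint angles; "qd": joint speeds; "joint_efforts": joint torques, N m; "position": TCP position; "tool_rot": TCP orientation; "contact_force": force on the tool from outside, world axes, zero at the start; "wrist_torque": the same for the moment, N m; "width": finger opening in mm.
Only numpy, scipy, OpenCV 4.12 (cv2) and the standard library are available. Lean on these libraries where they do the work, as an engineer would, in place of code of your own. Each camera call takes 0.05 s, during which the arm holds its last target.

## Task

Lift the red tripping cam out of its slotted rest in the tray and hang it by its eye in the sprung weighing hook, so its weight can be read. Ease the load on by feel, so that the hook sinks slowly and neither drops, springs back nor bobs when you let go, and do not force the hook down to its stop; leave the cam hanging free and still. Leave the other parts where they are.

Things in the scene. Friction and masses are not known exactly. Their poses are not given: they have to be found in the camera images.
- cam_lug (a point): Red tripping cam, loose, 0.24 to 0.96 kg (varies), upright in the rest: a plate 14 mm thick (its x), 180 mm high. This point: centre of the lifting lug, the tab on top, 24 mm wide along y, 14 along x, reaching 24 mm below and above this point. Below it the plate widens to 54 mm (y) round the eye, then to the 92 mm cam body. Underside 157 mm below this point.
- cam_eye (a point): The cam's eye: a rectangular through hole along the cam's x, 34 mm wide (y), 42 mm high. This point: middle of the hole's flat upper edge, mid thickness, 37 mm below cam_lug; the hole reaches 42 mm down from here. Axes as the cam's.
- hook_seat (a point): Sprung steel hook, 10 mm wide (y). This point: middle of its seat's flat top, moving with it, 270 mm above the work surface unloaded. x points from the open tip to the plunger 100 mm behind. Seat 40 mm long (x), 10 thick; the upturned tip at its -x end (10 mm long) and the arm at its +x end stand 12 mm above the seat, nothing higher. Sinks straight down.
- hook (a joint): How far the hook has sunk, m: 0 unloaded, bottom stop 0.125. A soft spring holds it; the cam's weight sinks it 18 to 109 mm, and it bobs for a few seconds if let go out of balance. Moving faster than 0.05 m/s, down or up, at any time counts as dropped or sprung back; beyond 0.118 as forced to the stop.
- rest: Timber rest, fixed in the tray, 53 x 100 x 36 mm, origin at its underside; its slot runs along y, 18 mm wide, floor 10 mm up, 26 mm deep. The cam stands in it.
- tray: Steel tray on rails, drawn out and fast, 280 (x) x 360 (y) mm, rim 46 mm above the work surface; origin in the middle at work surface height.
- stand: Stand of the sprung hook, fixed; origin at the work surface on the plunger's axis. Green tube 48 mm across and 144 mm high; base plate 12 mm high, from 130 mm before the axis (-x) to 80 mm behind it, 130 mm wide.
- ratchet: Brass ratchet tooth block in the tray, 62 x 34 x 20 mm, bystander; origin at its underside.
- key1: Chromed shaft key in the tray, 75 x 12 x 10 mm, bystander.
- key2: Chromed shaft key in the tray, 75 x 12 x 10 mm, bystander.
- guard: Yellow curved sheave guard with rubber edges in the tray, about 90 x 57 x 20 mm, bystander.
- spanner: Spanner lying on the top, about 180 mm long, bystander.
- grease: Small tin, 64 mm across, 70 mm high, standing on the top, bystander.

How it is judged (in metres and radians):
On the way, in this order (a step that is already met when the one before it is completed fails the run):
1. the cam is lifted clear of its rest (z of cam_lug in the frame of rest above 0.205 m), for 0.1 s.
2. the eye is over the hook's seat and the hook has begun to sink under the cam (horizontal distance between cam_eye and hook_seat below 0.02 m and value of joint hook above 0.008 m), for 0.1 s.
At the end, for the whole second after the job is handed in: The cam hangs by its eye in the seat of the hook (eye edge within 20 mm of the seat's middle along the hook, 15 mm across it and 6 mm in height), within 0.2 rad of upright, the hook sunk by more than 10 mm and settled (slower than 12 mm/s) (x of cam_eye in the frame of hook_seat between -0.02 and 0.02 m and y of cam_eye in the frame of hook_seat between -0.015 and 0.015 m and z of cam_eye in the frame of hook_seat between -0.006 and 0.006 m and value of joint hook above 0.01 m and velocity of joint hook between -0.012 and 0.012 m/s and angle between cam_lug's own z axis and vertical below 0.2 rad); the robot touches nothing.
It fails at once if the hook drops or springs back (faster than 0.05 m/s) (velocity of joint hook above 0.05 m/s or velocity of joint hook below -0.05 m/s).
It fails at once if the hook is forced down to its stop (sunk beyond 0.118 m) (value of joint hook above 0.118 m).
It fails at once if a bystander is moved by more than 25 mm (distance of any of ratchet, key1, key2, guard, spanner, grease from where it was at the start of the episode above 0.025 m).
It also fails if it takes over 69 s, if anything falls off the work surface, if the arm or the gripper's body presses on something with over 40 N, if the wrist force passes 120 N, or if a joint passes its speed limit or range.

## Working session

There is one attempt and no reset: what is moved stays moved. The work goes in short steps, Python scripts to look and compute and a shell command to move; the robot and the scene stay as the last step left them, time stands still between calls to the robot, and variables do not carry over. Pictures are saved under pics/ and viewed, and the job is handed in when it is done.

```bash
ls; mkdir -p pics; python3 - <<'E'
from rig import status, optics
import cv2
print(status.get_state())
for n in ("side","top","wrist"):
    d=optics.camera(n); cv2.imwrite(f"pics/{n}0.png",d["img"]); print(n,{k:v for k,v in d.items() if k!="img"})
E
```

```text
pics
{'time_s': 0.0, 'joints': array([-1.28387383e+00,  2.64781998e-01,  1.60537806e+00, -6.66813632e-06,
        1.27367480e+00, -3.68676868e-02]), 'qd': array([-0.00040633,  0.00131734, -0.0005849 , -0.0005767 ,  0.00094334,
        0.00159154]), 'joint_efforts': array([ 2.07027704e-03, -5.15110409e+01, -3.67309427e+01,  1.78611194e-04,
        1.30303059e-02,  1.33238476e-06]), 'position': array([ 214.57091555, -639.22308681,  229.94038264]), 'tool_rot': array([-3.13935174e+00, -7.62786257e-05,  3.23792060e-01]), 'contact_force': array([-0.02890125, -0.43868382, -0.40505794]), 'wrist_torque': array([-0.03930062,  0.00869643, -0.01957607]), 'width': 85.4294150400489}
side {'fov_y': 54.230462516735585, 'cx': 315.66814477499963, 'cy': 234.00724466638775, 'k1': 0.04260843516308843, 'camera_from_world': array([[-9.94373800e-01, -1.05019846e-01,  1.38411485e-02,
         6.15394735e+02],
       [ 7.68950426e-02, -6.25775697e-01,  7.76203536e-01,
        -1.77930313e+02],
       [-7.28553214e-02,  7.72900775e-01,  6.30330464e-01,
        -1.09377705e+03],
       [ 0.00000000e+00,  0.0000
[... 309 characters left out ...]
9e-03,  1.11032939e-01,
        -6.67940619e+02],
       [-1.11039949e-01, -1.70527311e-02,  9.93669630e-01,
        -1.15520773e+03],
       [ 0.00000000e+00,  0.00000000e+00,  0.00000000e+00,
         1.00000000e+00]])}
wrist {'fov_y': 67.87173014772523, 'cx': 324.16905567590385, 'cy': 238.78854344931506, 'k1': -0.015327016940397998, 'camera_from_world': array([[ 3.18417871e-01, -9.47948232e-01, -2.05155059e-03,
        -6.72756374e+02],
       [ 9.14943213e-01,  3.07896096e-01, -2.60919358e-01,
         3.38672010e+01],
       [ 2.47969709e-01,  8.12043344e-02,  9.65358420e-01,
        -3.78073709e+02],
       [ 0.00000000e+00,  0.00000000e+00,  0.00000000e+00,
         1.00000000e+00]])}
```

View pics/side0.png

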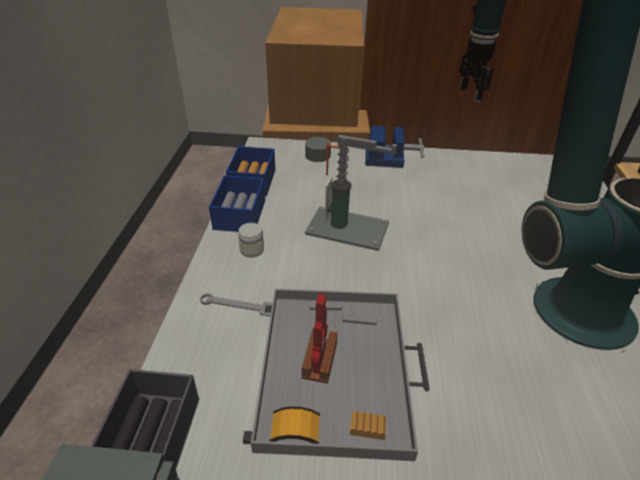

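View pics/top0.png

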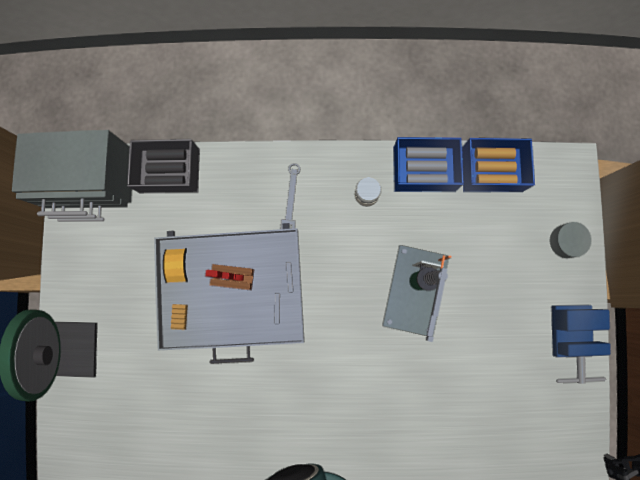

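View pics/wrist0.png

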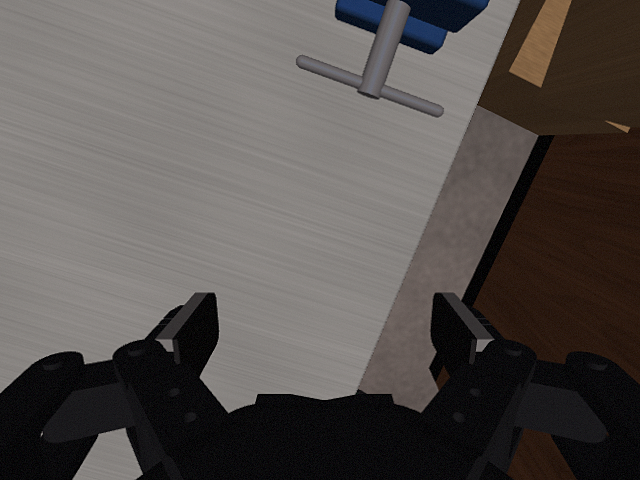

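The side view shows the tray with the red cam at about (320,340), and the stand at (341,190) with the hook arm reaching right to about (395,150). In the top view the cam is at (230,277), and the hook runs from the plunger at (427,278) to its tip near (430,338). I'll enlarge both.

```bash
python3 - <<'E'
import cv2
s=cv2.imread("pics/side0.png");t=cv2.imread("pics/top0.png")
def z(im,x0,y0,w,h,n,f): cv2.imwrite(f"pics/{n}.png",cv2.resize(im[y0:y0+h,x0:x0+w],None,fx=f,fy=f,interpolation=cv2.INTER_CUBIC))
z(s,290,120,140,130,"sideh",5);z(s,290,285,80,110,"sidec",5)
z(t,375,235,90,110,"toph",5);z(t,195,250,70,50,"topc",10)
E
```

```text
(no output)
```

View pics/sideh.png

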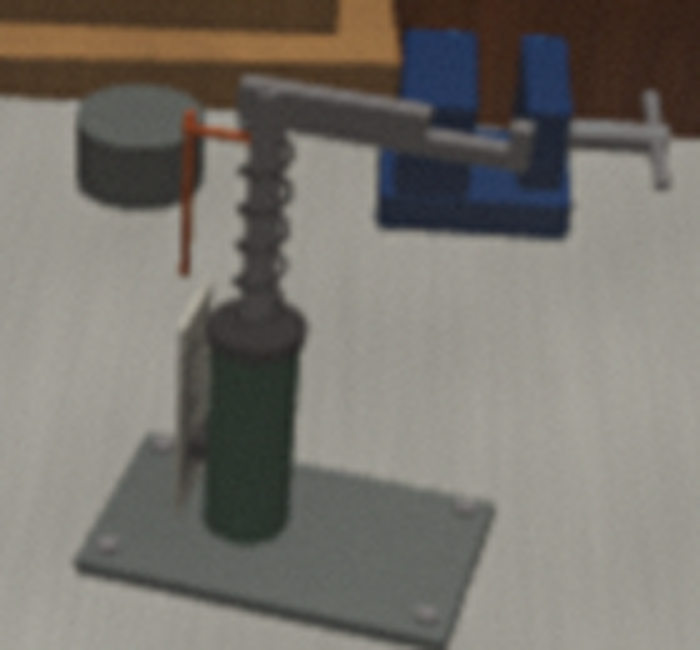

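View pics/sidec.png

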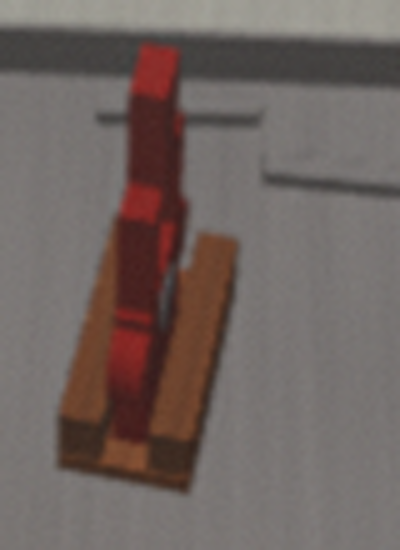

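View pics/toph.png

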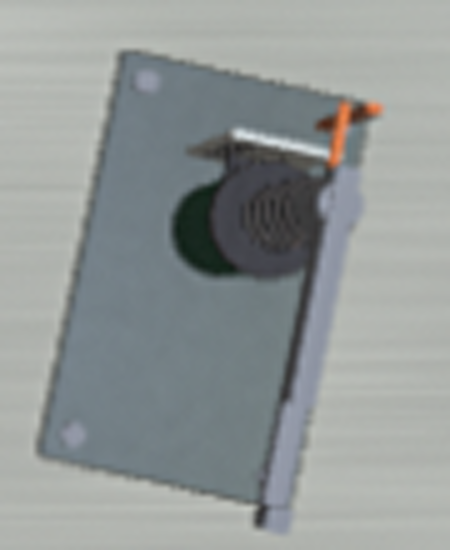

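View pics/topc.png

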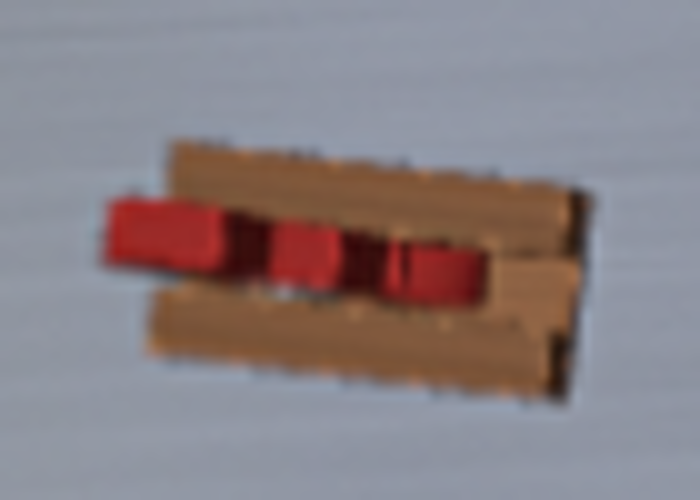

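```bash
cat > h.py <<'E'
import numpy as np, cv2
from scipy.optimize import least_squares
def intr(d):
    f=240/np.tan(np.radians(d["fov_y"])/2); return f,d["cx"],d["cy"],d["k1"]
def ray(d,u,v):
    f,cx,cy,k=intr(d); a=np.array([(u-cx)/f,(v-cy)/f]); s=a.copy()
    for _ in range(20): s=a/(1+k*(s@s))
    T=d["camera_from_world"]; R=T[:3,:3]
    o=-R.T@T[:3,3]; r=R.T@np.array([s[0],-s[1],-1]); return o,r/np.linalg.norm(r)
def plane(d,u,v,z):
    o,r=ray(d,u,v); return o+r*(z-o[2])/r[2]
def proj(d,p):
    f,cx,cy,k=intr(d); T=d["camera_from_world"]; q=T[:3,:3]@np.asarray(p,float)+T[:3,3]
    s=np.array([q[0],-q[1]])/-q[2]; s=s*(1+k*(s@s)); return np.array([cx+f*s[0],cy+f*s[1]])
def tri(obs):
    A=np.zeros((3,3));b=np.zeros(3)
    for d,u,v in obs:
        o,r=ray(d,u,v);P=np.eye(3)-np.outer(r,r);A+=P;b+=P@o
    p=np.linalg.solve(A,b)
    return p,[np.round(proj(d,p)-[u,v],1) for d,u,v in obs]
E
cat > m0.py <<'E'
from h import *
from rig import optics
S=optics.camera("side");T=optics.camera("top")
c=lambda x0,y0,f:(lambda p:(x0+(p[0]+.5)/f-.5,y0+(p[1]+.5)/f-.5))
sh,sc,th,tc=c(290,120,5),c(290,285,5),c(375,235,5),c(195,250,10)
print("lug top",tri([(S,*sc((157,71))),(T,*tc((165,236)))]))
print("tip top",tri([(S,*sh((523,124))),(T,*th((273,520)))]))
print("arm top rear",tri([(S,*sh((258,80))),(T,*th((343,170)))]))
P=[plane(T,*th(q),12)[:2] for q in [(120,52),(368,100),(40,455),(262,505)]]
print("plate top",np.round(P,1))
P2=[plane(S,*sh(q),12)[:2] for q in [(148,435),(80,565),(443,640),(495,508)]]
print("plate side",np.round(P2,1))
# rest top corners z~40
for z in (36,42): print("rest",z,np.round([plane(T,*tc(q),z)[:2] for q in [(175,143),(592,190),(150,353),(565,402)]],1))
E
python3 m0.py
```

```text
lug top (array([587.97985861, 228.02559104, 207.11676039]), [array([0.1, 0. ]), array([-0. , -0.1])])
tip top (array([ 457.80504969, -215.65918845,  283.85887316]), [array([0.2, 0. ]), array([ 0. , -0.2])])
arm top rear (array([ 589.25430185, -245.7791913 ,  283.13993017]), [array([-1.3, -0.1]), array([0. , 1.7])])
plate top [[ 668.9 -198.1]
 [ 644.3 -323.7]
 [ 467.5 -155.4]
 [ 442.2 -265.9]]
plate side [[ 642.3 -319.4]
 [ 667.2 -193.6]
 [ 469.1 -154.4]
 [ 440.1 -273.4]]
rest 36 [[619.7 268.4]
 [608.2 163.6]
 [567.6 273.5]
 [555.9 169.6]]
rest 42 [[619.3 266.9]
 [607.8 162.7]
 [567.4 272. ]
 [555.8 168.6]]
```

```bash
python3 -m jog '[[0,0,-0.03,0,0,-0.142,1],[0,0,-0.03,0,0,-0.142,1],[0,0,-0.03,0,0,-0.142,1],[0,0,-0.03,0,0,-0.142,1],[0,0,-0.03,0,0,-0.142,1],[0,0,-0.03,0,0,-0.142,1],[0,0,-0.03,0,0,-0.142,1],[0,0,-0.03,0,0,-0.142,1]]'
python3 -m jog '[[0.045,0.0138,0,0,0,0,1],[0.045,0.0138,0,0,0,0,1],[0.045,0.0138,0,0,0,0,1],[0.045,0.0138,0,0,0,0,1],[0.045,0.0138,0,0,0,0,1],[0.045,0.0138,0,0,0,0,1]]'
python3 - <<'E'
from rig import status, optics
import cv2
d=optics.camera("wrist"); cv2.imwrite("pics/w1.png",d["img"]);print(d["camera_from_world"])
s=status.get_state();print(s["position"],s["tool_rot"],s["joints"])
E
```

```text
time_s: 1.05
position: [214.7, -639.7, 472.3]
tool_rot: [-3.142, -0.0, 1.466]
contact_force: [1.0, -0.2, 0.4]
width: 85.6
time_s: 1.65
position: [327.3, -378.9, 471.2]
tool_rot: [3.141, 0.0, 1.459]
contact_force: [1.1, 0.1, 0.3]
width: 85.4
[[ 9.93823811e-01 -1.10969213e-01  2.58339021e-04 -3.67123266e+02]
 [ 1.07190584e-01  9.59375416e-01 -2.60976990e-01  4.23857845e+02]
 [ 2.87125670e-02  2.59392838e-01  9.65344987e-01 -5.20942665e+02]
 [ 0.00000000e+00  0.00000000e+00  0.00000000e+00  1.00000000e+00]]
[ 329.78396278 -373.02951095  472.46112437] [ 3.13793821 -0.00452311  1.46410923] [-0.90092273 -0.12837003  1.58951611  0.00581207  1.68111003 -0.79358944]
```

View pics/w1.png

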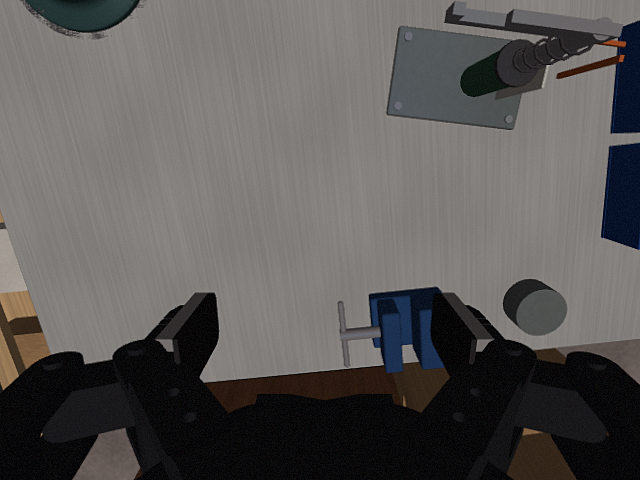

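```bash
python3 -m jog '[[0.04,0.03,0,0,0,0,1],[0.04,0.03,0,0,0,0,1],[0,0.03,0,0,0,0,1],[0,0,0,0,0,0,1]]'
python3 - <<'E'
from rig import status, optics
import cv2,pickle
d=optics.camera("wrist"); cv2.imwrite("pics/w2.png",d["img"]);pickle.dump(d,open("w2.pkl","wb"))
cv2.imwrite("pics/w2z.png",cv2.resize(d["img"][:160,280:540],None,fx=3,fy=3,interpolation=cv2.INTER_CUBIC))
s=status.get_state();print(s["position"],s["tool_rot"],s["joints"])
E
```

```text
time_s: 2.1
position: [427.9, -310.2, 470.3]
tool_rot: [3.142, -0.001, 1.464]
contact_force: [-0.1, -0.3, -0.7]
width: 85.2
[ 426.28953822 -310.69777323  470.43903912] [-3.14017329e+00 -6.42276209e-04  1.46244440e+00] [-6.76896236e-01 -7.03962943e-02  1.54035132e+00 -2.24132677e-04
  1.67317951e+00 -5.68567497e-01]
```

View pics/w2.png

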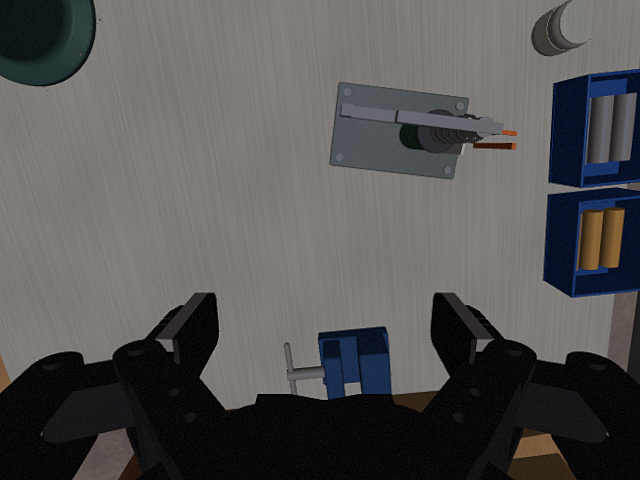

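View pics/w2z.png

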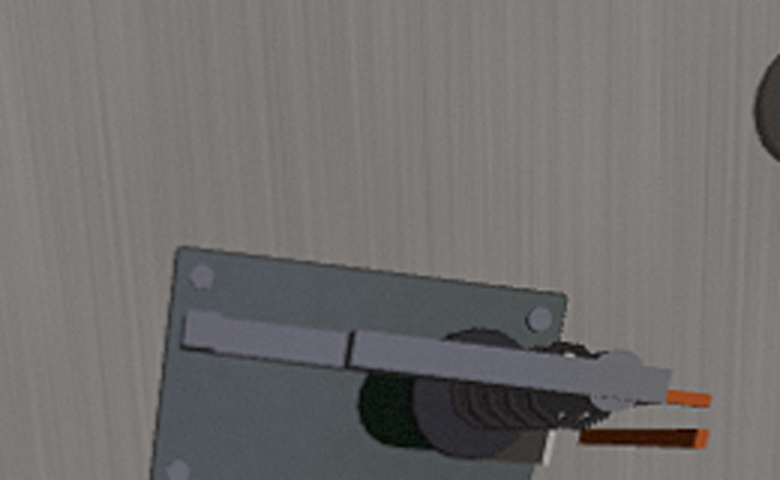

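```bash
python3 - <<'E'
from h import *; import pickle
d=pickle.load(open("w2.pkl","rb"))
z=lambda p:(280+(p[0]+.5)/3-.5,(p[1]+.5)/3-.5)
print("tip -x edge",plane(d,*z((184,328)),282),"arm front edge",plane(d,*z((354,350)),282),"arm rear",plane(d,*z((670,384)),282))
print("seat",plane(d,*z((283,337)),270))
for p in [(178,247),(567,295)]: print("plate",plane(d,*z(p),12))
import numpy as np
a=np.array([481.8,-220.6,270.]);
print((proj(d,a)-[280,0])*3)
E
```

```text
tip -x edge [ 452.45495796 -216.70789245  282.        ] arm front edge [ 501.53499289 -228.04604613  282.        ] arm rear [ 594.49889855 -247.31125976  282.        ]
seat [ 482.72325304 -221.47204619  270.        ]
plate [ 467.60373719 -154.57504827   12.        ]
plate [ 669.64793006 -199.34193979   12.        ]
[278.75624352 333.32206576]
```

```bash
python3 -m jog '[[0.0455,0.0113,0,0,0,0,1],[0.0455,0.0113,0,0,0,0,1],[0.0455,0.0113,0,0,0,0,1],[0.0455,0.0113,0,0,0,0,1],[0.0455,0.0113,0,0,0,0,1],[0.0455,0.0113,0,0,0,0,1],[0.0455,0.0113,0,0,0,0,1],[0.0455,0.0113,0,0,0,0,1],[0.0455,0.0113,0,0,0,0,1],[0.0455,0.0113,0,0,0,0,1]]'
python3 -m jog '[[0,0,0.02,0,0,0,1],[0,0,0,0,0,0,1]]'
python3 - <<'E'
from rig import status, optics
import cv2,pickle
d=optics.camera("wrist"); cv2.imwrite("pics/w3.png",d["img"]);pickle.dump(d,open("w3.pkl","wb"))
s=status.get_state();print(s["position"],s["tool_rot"],s["joints"])
E
```

```text
time_s: 3.15
position: [588.1, 128.8, 471.5]
tool_rot: [3.141, 0.001, 1.458]
contact_force: [-0.1, -0.6, 1.0]
width: 85.3
time_s: 3.35
position: [587.2, 128.4, 447.9]
tool_rot: [-3.136, 0.002, 1.461]
contact_force: [-0.5, -0.2, -1.4]
width: 85.5
[587.28827124 127.60050688 449.48412548] [-3.13781022e+00  1.79152491e-03  1.45949190e+00] [ 1.72883669e-01  7.19049919e-02  1.43508743e+00 -6.60668979e-04
  1.63873324e+00  2.84148000e-01]
```

View pics/w3.png

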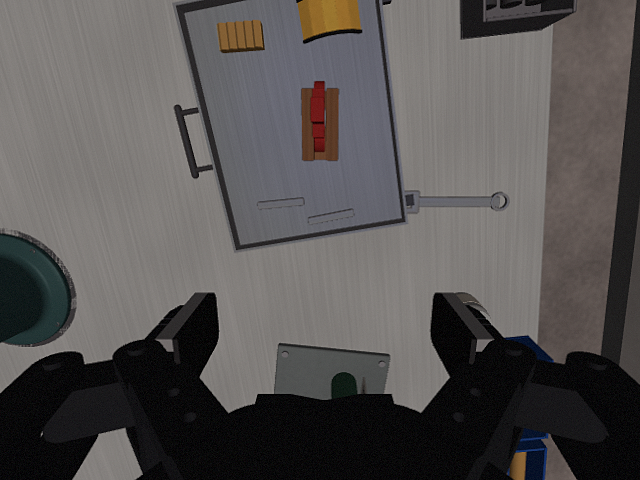

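```bash
python3 - <<'E'
import cv2
im=cv2.imread("pics/w3.png");cv2.imwrite("pics/w3z.png",cv2.resize(im[70:170,285:355],None,fx=6,fy=6,interpolation=cv2.INTER_CUBIC))
E
```

```text
(no output)
```

View pics/w3z.png

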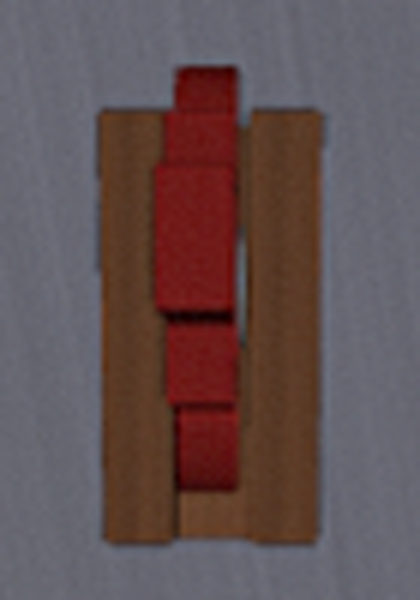

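```bash
python3 - <<'E'
from h import *; import pickle
from rig import optics
d=pickle.load(open("w3.pkl","rb"));S=optics.camera("side");T=optics.camera("top")
z=lambda p:(285+(p[0]+.5)/6-.5,70+(p[1]+.5)/6-.5)
c=lambda x0,y0,f:(lambda p:(x0+(p[0]+.5)/f-.5,y0+(p[1]+.5)/f-.5))
sc,tc=c(290,285,5),c(195,250,10)
print("tri",tri([(d,*z((196,238))),(S,*sc((157,71))),(T,*tc((165,236)))]))
for h in (203,207): print("lug",plane(d,*z((196,238)),h))
print("yaw pts",[plane(d,*z(p),207).round(1) for p in [(157,165),(157,310),(236,165),(236,310)]])
for h in (48,52): print("rest",[plane(d,*z(p),h).round(1) for p in [(100,110),(105,540),(322,110),(318,540)]])
E
```

```text
tri (array([588.45845896, 227.92975612, 206.95061389]), [array([-0.9,  0. ]), array([-0.1,  0. ]), array([ 0.1, -0.3])])
lug [589.33854243 228.17703193 203.        ]
lug [589.39799816 227.83675171 207.        ]
yaw pts [array([584.2, 240.1, 207. ]), array([581.5, 217. , 207. ]), array([597.4, 238.6, 207. ]), array([594.8, 215.5, 207. ])]
rest [array([567.8, 272.3,  48. ]), array([556.5, 173.5,  48. ]), array([619.9, 266.5,  48. ]), array([609. , 167.7,  48. ])]
rest [array([568. , 271.7,  52. ]), array([556.8, 173.7,  52. ]), array([619.7, 266. ,  52. ]), array([608.9, 167.9,  52. ])]
```

```bash
python3 -m jog '[[0.025,-0.0024,0.02,0,0,0,1],[0.025,-0.0024,0.03,0,0,0,1],[0.025,-0.0024,0.045,0,0,0,1],[0.025,-0.0024,0.045,0,0,0,1],[0,0,0.045,0,0,0,1],[0,0,0,0,0,0,1]]'
python3 - <<'E'
from rig import status, optics
import cv2,pickle,numpy as np
d=optics.camera("wrist"); cv2.imwrite("pics/w4.png",d["img"]);pickle.dump(d,open("w4.pkl","wb"))
L=[]
for i in range(12):
    s=status.get_state();L.append(np.r_[s["position"],s["tool_rot"],s["contact_force"],s["wrist_torque"]]);optics.camera("side")
L=np.array(L);L[:,3]%=2*np.pi;print(L.mean(0).round(3),L.std(0).round(3))
E
```

```text
time_s: 4.1
position: [585.2, 225.1, 261.6]
tool_rot: [-3.129, 0.006, 1.459]
contact_force: [-1.6, -0.9, -1.1]
width: 85.2
[ 5.90598e+02  2.27010e+02  2.71432e+02  3.13900e+00 -1.00000e-03
  1.45900e+00  1.52000e-01 -6.20000e-02  7.70000e-02  8.00000e-03
 -2.00000e-03 -2.00000e-03] [1.191e+00 5.840e-01 2.115e+00 3.000e-03 2.000e-03 1.000e-03 5.770e-01
 4.570e-01 5.060e-01 2.800e-02 1.900e-02 2.400e-02]
```

View pics/w4.png

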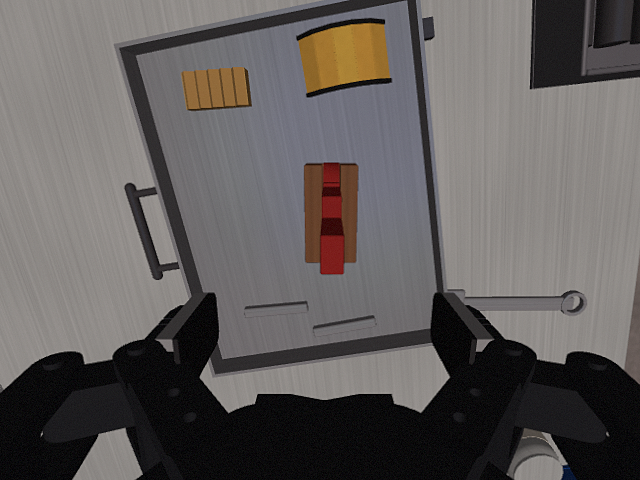

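```bash
python3 - <<'E'
from h import *; import pickle
from rig import status,optics
d=pickle.load(open("w4.pkl","rb"))
L=[]
for i in range(6):
    s=status.get_state();L.append(s["position"]);optics.camera("side")
L=np.array(L);print(L.mean(0),L.std(0))
im=d["img"].astype(int);m=((im[...,2]>90)&(im[...,1]<60)&(im[...,0]<60)).astype(np.uint8)
ys,xs=np.where(m[238:275]);print(xs.min(),xs.max(),ys.max()+238, "mean u rows 240-270",xs.mean())
for r in (240,250,260,268): 
    c=np.where(m[r])[0];print(r,c.min(),c.max())
print(plane(d,332,255,206.5),proj(d,[588.8,228,206.5]))
E
```

```text
[589.43768613 227.45690328 268.973358  ] [0.07488529 0.00918569 0.22409356]
306 355 273 mean u rows 240-270 331.6986143187067
240 321 355
250 321 354
260 310 343
268 321 342
[589.19504291 228.2277072  206.5       ] [331.36471675 255.44051359]
```

```bash
python3 -m jog '[[0,0,0.02,0,0,0,1],[0,0,0.025,0,0,0,1],[0,0,0.025,0,0,0,1],[0,0,0.016,0,0,0,1],[0,0,0.01,0,0,0,1],[0,0,0.005,0,0,0,1],[0,0,0,0,0,0,1],[0,0,0,0,0,0,1]]' 60
python3 -m jog '[[0,0,0,0,0,0,0],[0,0,0,0,0,0,-0.4],[0,0,0,0,0,0,-1],[0,0,0,0,0,0,-1],[0,0,0,0,0,0,-1],[0,0,0,0,0,0,-1],[0,0,0,0,0,0,-1],[0,0,0,0,0,0,-1]]' 60
python3 - <<'E'
from rig import status, optics
import cv2
d=optics.camera("wrist"); cv2.imwrite("pics/w5.png",d["img"])
s=status.get_state();print({k:v.round(2) if hasattr(v,'round') else v for k,v in s.items()})
E
```

```text
time_s: 5.85
position: [590.3, 227.7, 169.1]
tool_rot: [3.14, -0.001, 1.46]
contact_force: [0.1, 0.5, 0.6]
width: 85.0
time_s: 6.65
position: [589.6, 227.5, 168.2]
tool_rot: [3.141, -0.0, 1.46]
contact_force: [-1.2, -0.0, 0.8]
width: 13.4
{'time_s': 6.7, 'joints': array([0.33, 0.23, 1.77, 0.  , 1.15, 0.44]), 'qd': array([-0.,  0.,  0., -0., -0., -0.]), 'joint_efforts': array([-1.600e-01, -4.671e+01, -3.412e+01, -8.000e-02, -2.000e-02,
       -0.000e+00]), 'position': array([589.64, 227.51, 168.2 ]), 'tool_rot': array([ 3.14, -0.  ,  1.46]), 'contact_force': array([-0.33,  0.73,  1.99]), 'wrist_torque': array([0.06, 0.02, 0.02]), 'width': 13.642118017287308}
```

View pics/w5.png

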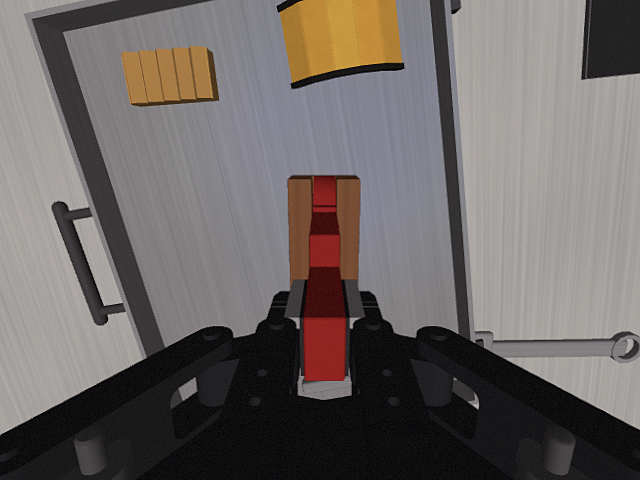

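```bash
python3 -m jog '[[0,0,-0.005,0,0,0,-1],[0,0,-0.01,0,0,0,-1],[0,0,-0.02,0,0,0,-1],[0,0,-0.03,0,0,0,-1],[0,0,-0.03,0,0,0,-1],[0,0,-0.03,0,0,0,-1],[0,0,-0.015,0,0,0,-1],[0,0,-0.007,0,0,0,-1],[0,0,0,0,0,0,-1],[0,0,0,0,0,0,-1]]' 60
python3 - <<'E'
from rig import status, optics
import cv2,numpy as np
for n in("wrist","side"):
    d=optics.camera(n); cv2.imwrite(f"pics/{n}6.png",d["img"])
L=[]
for i in range(20):
    s=status.get_state();L.append(np.r_[s["position"],s["tool_rot"],s["contact_force"],s["wrist_torque"]]);optics.camera("side")
L=np.array(L);L[:,3]%=2*np.pi;print(L[-1].round(2),L.mean(0).round(3),(L.std(0)).round(3))
E
```

```text
time_s: 7.7
position: [588.6, 227.1, 312.9]
tool_rot: [-3.139, 0.001, 1.46]
contact_force: [-0.3, 0.0, -5.0]
width: 13.0
[ 5.8950e+02  2.2742e+02  3.1502e+02  3.1400e+00 -0.0000e+00  1.4600e+00
 -8.7000e-01 -6.1000e-01 -3.8400e+00  4.0000e-02 -9.0000e-02  0.0000e+00] [ 5.89308e+02  2.27358e+02  3.14441e+02  3.14200e+00  0.00000e+00
  1.46000e+00 -2.42000e-01 -1.11000e-01 -4.17600e+00  6.00000e-03
 -1.30000e-02  3.00000e-03] [0.322 0.109 0.851 0.001 0.001 0.    0.555 0.455 0.495 0.03  0.037 0.03 ]
```

View pics/side6.png

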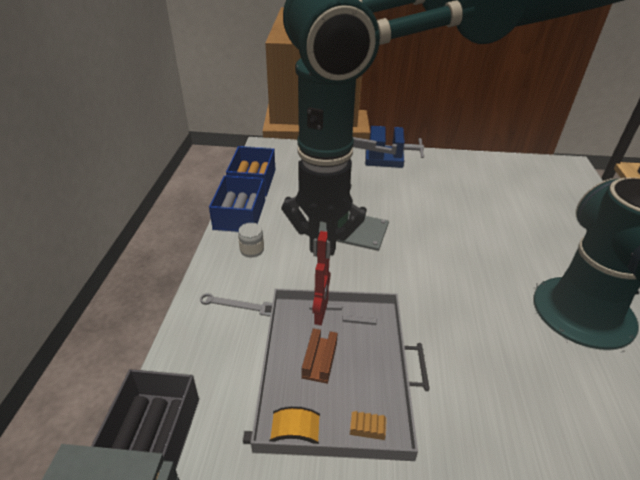

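View pics/wrist6.png

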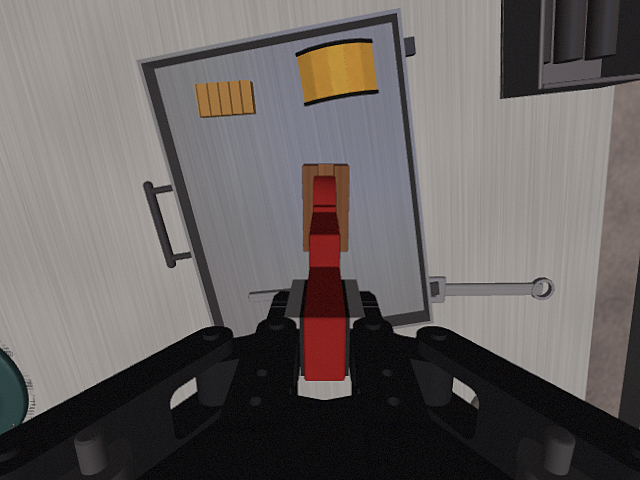

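```bash
python3 -m jog '[[0,0,0,0,0,0.05,-1],[0,0,0,0,0,0.05,-1],[-0.02,-0.0042,0,0,0,0,-1],[-0.03,-0.0062,0,0,0,0,-1],[-0.036,-0.0075,0,0,0,0,-1],[-0.036,-0.0075,0,0,0,0,-1],[-0.036,-0.0075,0,0,0,0,-1],[-0.036,-0.0075,0,0,0,0,-1]]'
python3 -m jog '[[-0.036,-0.0075,0,0,0,0,-1],[-0.036,-0.0075,0,0,0,0,-1],[-0.036,-0.0075,0,0,0,0,-1],[-0.036,-0.0075,0,0,0,0,-1],[-0.036,-0.0075,0,0,0,0,-1],[-0.036,-0.0075,0,0,0,0,-1],[-0.03,-0.0062,0,0,0,0,-1],[-0.022,-0.0045,0,0,0,0,-1],[0,0,0,0,0,0,-1],[0,0,0,0,0,0,-1]]'
python3 - <<'E'
from rig import status, optics
import cv2,numpy as np,pickle
L=[]
for i in range(24):
    s=status.get_state();L.append(np.r_[s["position"],s["tool_rot"],s["contact_force"],s["wrist_torque"]]);optics.camera("side")
L=np.array(L);L[:,3]%=2*np.pi;print(L[-1].round(2),L.mean(0).round(3),(L[12:].mean(0)).round(3))
D={n:optics.camera(n) for n in("wrist","side","top")};pickle.dump(D,open("v7.pkl","wb"))
for n,d in D.items(): cv2.imwrite(f"pics/{n}7.png",d["img"])
cv2.imwrite("pics/side7z.png",cv2.resize(D["side"]["img"][60:260,270:470],None,fx=3,fy=3,interpolation=cv2.INTER_CUBIC))
cv2.imwrite("pics/top7z.png",cv2.resize(D["top"]["img"][220:370,350:500],None,fx=4,fy=4,interpolation=cv2.INTER_CUBIC))
E
```

```text
time_s: 9.6
position: [508.6, 45.0, 315.2]
tool_rot: [3.141, 0.0, 1.36]
contact_force: [0.3, -0.1, -4.7]
width: 13.5
time_s: 10.6
position: [398.6, -204.4, 315.2]
tool_rot: [3.141, -0.0, 1.358]
contact_force: [0.6, -0.4, -4.0]
width: 13.5
[ 3.9874e+02 -2.0422e+02  3.1495e+02  3.1400e+00 -0.0000e+00  1.3600e+00
 -4.0000e-02  3.0000e-01 -4.3400e+00 -1.0000e-02  7.0000e-02  1.0000e-02] [ 3.98874e+02 -2.03961e+02  3.14983e+02  3.14200e+00 -0.00000e+00
  1.36000e+00 -6.10000e-02  4.30000e-02 -4.10800e+00  0.00000e+00
  2.00000e-03 -1.10000e-02] [ 3.98769e+02 -2.04194e+02  3.14961e+02  3.14200e+00 -0.00000e+00
  1.36000e+00  2.80000e-02  1.68000e-01 -4.02700e+00 -4.00000e-03
 -2.00000e-03 -9.00000e-03]
```

View pics/side7z.png

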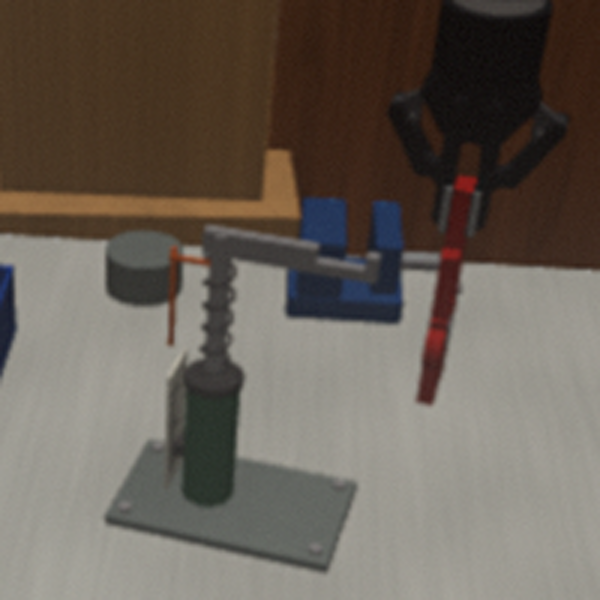

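View pics/wrist7.png

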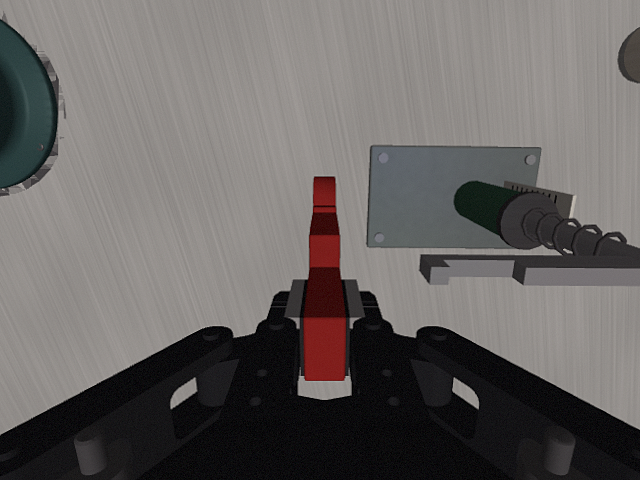

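View pics/top7z.png

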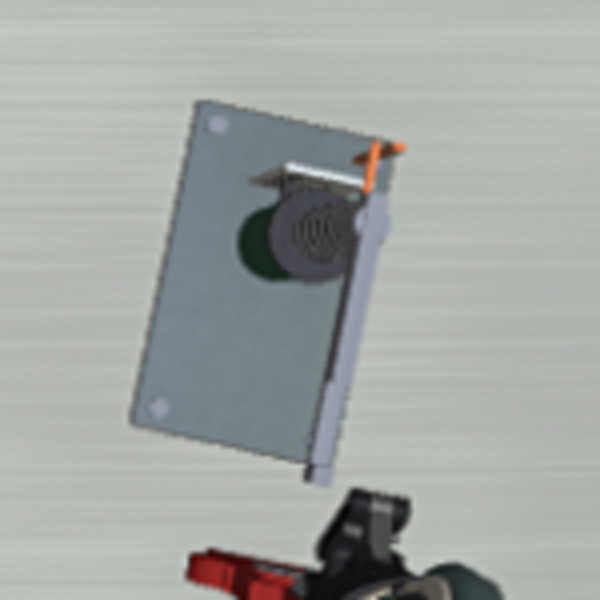

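```bash
python3 - <<'E'
from h import *; import pickle
D=pickle.load(open("v7.pkl","rb"));d=D["wrist"]
cv2.imwrite("pics/w7z.png",cv2.resize(d["img"][235:305,410:560],None,fx=5,fy=5,interpolation=cv2.INTER_CUBIC))
print(ray(d,320,240)[0])
E
```

```text
[ 412.39526134 -138.65746562  457.32581793]
```

View pics/w7z.png

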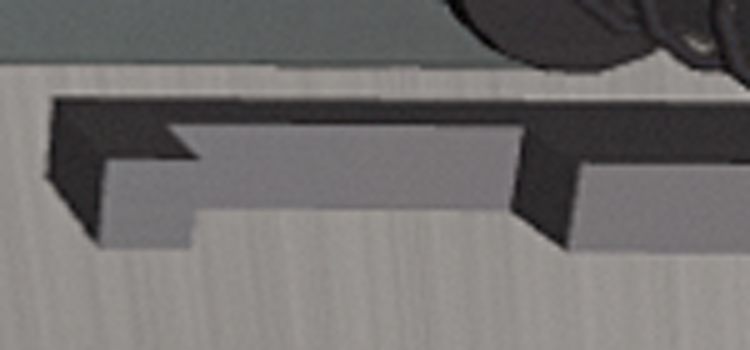

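```bash
python3 - <<'E'
from h import *; import pickle
D=pickle.load(open("v7.pkl","rb"));d=D["wrist"]
z=lambda p:(410+(p[0]+.5)/5-.5,235+(p[1]+.5)/5-.5)
P={}
for n,p,h in [("tipA",(105,158),282),("tipB",(98,247),282),("tipC",(190,247),282),("armA",(580,163),282),("armB",(568,250),282),("seat far",(523,125),270),("seat near",(512,208),270)]:
    P[n]=plane(d,*z(p),h)[:2];print(n,P[n].round(1))
t=(P["tipA"]+P["tipB"])/2;a=(P["armA"]+P["armB"])/2
v=a-t;print(t,a,np.linalg.norm(v),np.arctan2(v[1],v[0]),"seat",t+v*0.6)
v=P["armB"]-P["tipB"];print(np.arctan2(v[1],v[0]))
# eye/cam: cam body's apparent; red extents bottom of cam
E
```

```text
tipA [ 453.6 -211.1]
tipB [ 451.5 -220.8]
tipC [ 461.1 -222.8]
armA [ 502.3 -222.1]
armB [ 500.4 -231.7]
seat far [ 502.5 -221.9]
seat near [ 500.5 -231.6]
[ 452.54654453 -215.91853116] [ 501.33531309 -226.8876597 ] 50.00665674428977 -0.22115164679442215 seat [ 481.81980566 -222.50000828]
-0.21937420151221632
```

```bash
python3 -m jog '[[0,0.005,0,0,0,0.009,-1],[0,0.01,0,0,0,0,-1],[0,0.013,0,0,0,0,-1],[0,0.014,0,0,0,0,-1],[0,0.014,0,0,0,0,-1],[0,0.013,0,0,0,0,-1],[0,0.01,0,0,0,0,-1],[0,0.006,0,0,0,0,-1],[0,0,0,0,0,0,-1],[0,0,0,0,0,0,-1]]'
cat > meas.py <<'E'
import sys
from rig import status, optics
import cv2,numpy as np,pickle
N=int(sys.argv[1]);tag=sys.argv[2]
L=[]
for i in range(N):
    d=optics.camera("side");s=status.get_state();L.append(np.r_[s["position"],s["tool_rot"],s["contact_force"],s["wrist_torque"],s["width"]])
L=np.array(L);L[:,3]%=2*np.pi;np.set_printoptions(suppress=True)
print("t",s["time_s"],"mean",L.mean(0).round(3),"se Fz",(L[:,8].std()/N**.5).round(3))
pickle.dump(d,open(f"s{tag}.pkl","wb"))
cv2.imwrite(f"pics/side{tag}z.png",cv2.resize(d["img"][90:240,300:450],None,fx=4,fy=4,interpolation=cv2.INTER_CUBIC))
E
python3 meas.py 16 8
python3 - <<'E'
from rig import optics;import cv2
cv2.imwrite("pics/w8.png",optics.camera("wrist")["img"])
E
```

```text
time_s: 12.95
position: [481.5, -222.6, 314.8]
tool_rot: [-3.141, -0.0, 1.351]
contact_force: [-1.1, -0.3, -5.9]
width: 13.2
t 13.75 mean [ 481.522 -222.681  315.051    3.142    0.       1.351    0.144    0.151
   -4.117   -0.003    0.001   -0.002   13.337] se Fz 0.099
```

View pics/side8z.png

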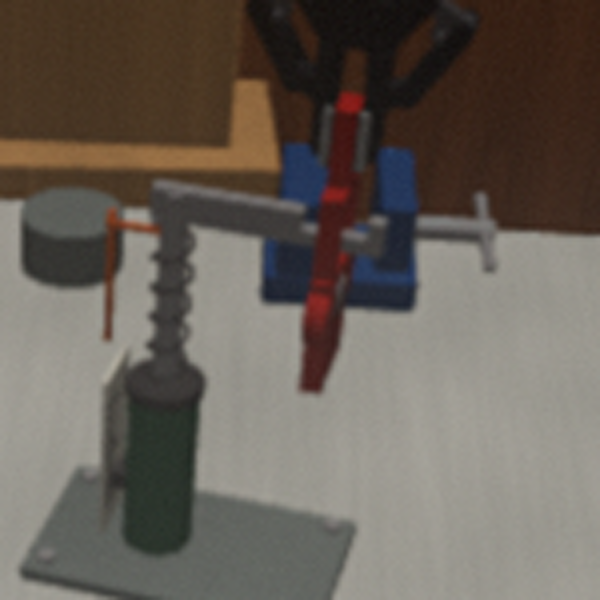

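View pics/w8.png

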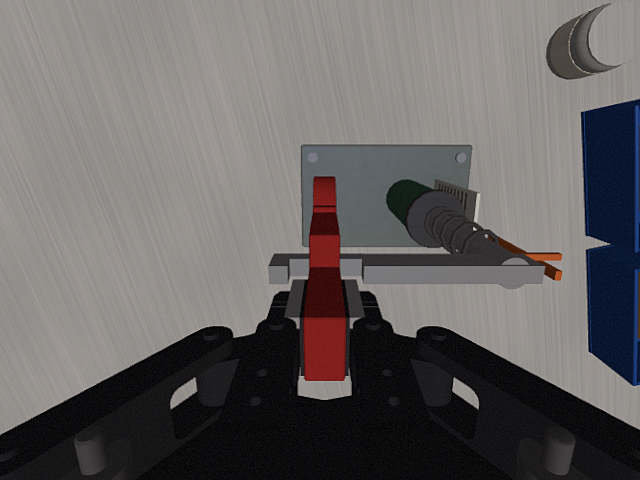

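```bash
python3 -m jog '[[0,0,0.001,0,0,0,-1],[0,0,0.002,0,0,0,-1],[0,0,0.002,0,0,0,-1],[0,0,0.002,0,0,0,-1],[0,0,0.002,0,0,0,-1],[0,0,0.002,0,0,0,-1],[0,0,0.002,0,0,0,-1],[0,0,0.001,0,0,0,-1],[0,0,0.001,0,0,0,-1],[0,0,0.001,0,0,0,-1]]'
python3 -m jog '[[0,0,0.001,0,0,0,-1],[0,0,0.001,0,0,0,-1],[0,0,0.001,0,0,0,-1],[0,0,0.001,0,0,0,-1],[0,0,0.001,0,0,0,-1],[0,0,0.001,0,0,0,-1],[0,0,0.001,0,0,0,-1],[0,0,0.001,0,0,0,-1],[0,0,0.001,0,0,0,-1],[0,0,0.001,0,0,0,-1]]'
python3 -m jog '[[0,0,0.001,0,0,0,-1],[0,0,0.001,0,0,0,-1],[0,0,0.001,0,0,0,-1],[0,0,0.001,0,0,0,-1],[0,0,0.001,0,0,0,-1],[0,0,0.001,0,0,0,-1],[0,0,0.001,0,0,0,-1],[0,0,0.001,0,0,0,-1],[0,0,0.001,0,0,0,-1],[0,0,0.001,0,0,0,-1]]'
python3 meas.py 20 9
```

```text
time_s: 14.8
position: [481.8, -222.7, 298.9]
tool_rot: [3.141, 0.0, 1.351]
contact_force: [0.7, 0.2, -3.4]
width: 13.1
time_s: 15.8
position: [481.7, -222.7, 289.0]
tool_rot: [3.142, -0.0, 1.351]
contact_force: [-0.2, 0.3, -3.2]
width: 13.5
time_s: 16.8
position: [481.7, -222.7, 278.9]
tool_rot: [-3.142, -0.0, 1.351]
contact_force: [-0.9, 0.3, -3.2]
width: 13.4
t 17.8 mean [ 481.733 -222.716  278.976    3.142    0.       1.351   -0.42     0.439
   -2.227    0.059    0.109   -0.001   13.328] se Fz 0.139
```

View pics/side9z.png

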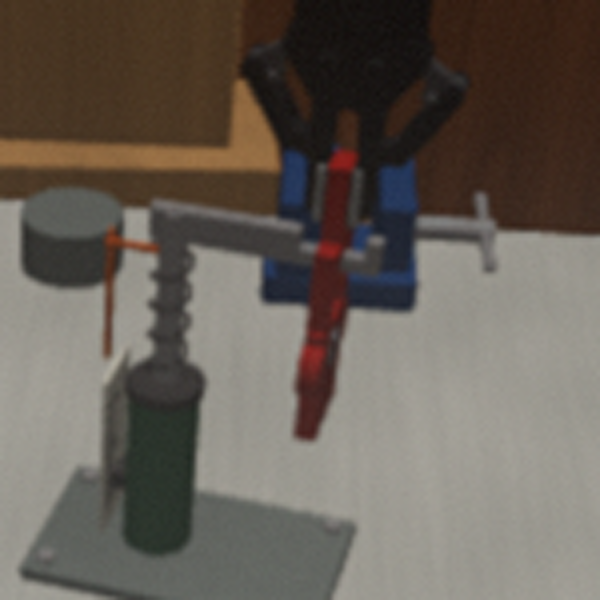

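```bash
python3 -m jog '[[0,0,0.001,0,0,0,-1],[0,0,0.001,0,0,0,-1],[0,0,0.001,0,0,0,-1],[0,0,0.001,0,0,0,-1],[0,0,0.001,0,0,0,-1],[0,0,0.001,0,0,0,-1],[0,0,0.001,0,0,0,-1],[0,0,0.001,0,0,0,-1],[0,0,0.001,0,0,0,-1],[0,0,0,0,0,0,-1]]'
python3 meas.py 40 10
```

```text
time_s: 18.8
position: [481.8, -222.7, 269.8]
tool_rot: [3.142, -0.0, 1.351]
contact_force: [-0.5, 0.6, -2.4]
width: 13.5
t 20.8 mean [ 481.745 -222.725  269.986    3.142    0.       1.351   -0.215    0.105
   -1.609    0.024    0.03    -0.003   13.334] se Fz 0.082
```

```bash
python3 -m jog '[[0,0,0.001,0,0,0,-1],[0,0,0.001,0,0,0,-1],[0,0,0.001,0,0,0,-1],[0,0,0.001,0,0,0,-1],[0,0,0.001,0,0,0,-1],[0,0,0.001,0,0,0,-1],[0,0,0.001,0,0,0,-1],[0,0,0.001,0,0,0,-1],[0,0,0.001,0,0,0,-1],[0,0,0.001,0,0,0,-1]]'
python3 meas.py 40 11
```

```text
time_s: 21.8
position: [481.7, -222.7, 259.9]
tool_rot: [3.142, 0.0, 1.351]
contact_force: [0.0, 0.6, -0.7]
width: 13.4
t 23.8 mean [ 481.739 -222.719  259.973    3.142    0.       1.351    0.092   -0.041
   -0.791   -0.002   -0.023   -0.002   13.356] se Fz 0.076
```

View pics/side11z.png

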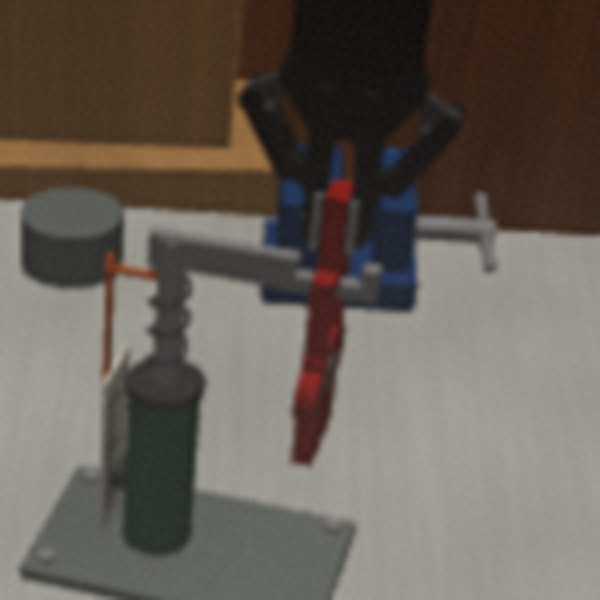

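```bash
python3 -m jog '[[0,0,0.001,0,0,0,-1],[0,0,0.001,0,0,0,-1],[0,0,0.001,0,0,0,-1],[0,0,0.001,0,0,0,-1],[0,0,0.001,0,0,0,-1],[0,0,0.001,0,0,0,-1],[0,0,0.001,0,0,0,-1],[0,0,0.001,0,0,0,-1],[0,0,0,0,0,0,-1]]'
python3 meas.py 80 12
```

```text
time_s: 24.7
position: [481.7, -222.7, 251.8]
tool_rot: [3.142, 0.0, 1.351]
contact_force: [0.3, 0.1, -1.1]
width: 13.4
t 28.7 mean [ 481.734 -222.719  251.973    3.142    0.       1.351    0.474   -0.091
   -0.118   -0.027   -0.084   -0.001   13.356] se Fz 0.06
```

```bash
python3 -m jog '[[0,0,0.0005,0,0,0,-1],[0,0,0.0005,0,0,0,-1],[0,0,0.0005,0,0,0,-1],[0,0,0.0005,0,0,0,-1],[0,0,0,0,0,0,-1]]' 60
python3 meas.py 80 13
python3 -m jog '[[0,0,0,0,0,0,-1],[0,0,0,0,0,0,-1],[0,0,0,0,0,0,-1]]' 20
python3 meas.py 10 14
```

```text
time_s: 29.2
position: [481.7, -222.7, 249.9]
tool_rot: [-3.142, -0.0, 1.351]
contact_force: [0.8, -0.8, -0.4]
width: 13.4
t 33.2 mean [ 481.725 -222.714  249.968    3.142   -0.       1.351    0.653   -0.281
   -0.082   -0.058   -0.135    0.005   13.304] se Fz 0.059
time_s: 33.5
position: [481.7, -222.7, 249.9]
tool_rot: [-3.142, -0.0, 1.351]
contact_force: [1.5, -1.0, -0.3]
width: 13.9
t 34.0 mean [ 481.727 -222.713  249.962    3.142    0.       1.351    0.447   -0.195
    0.067   -0.069   -0.169    0.013   13.282] se Fz 0.161
```

View pics/side14z.png

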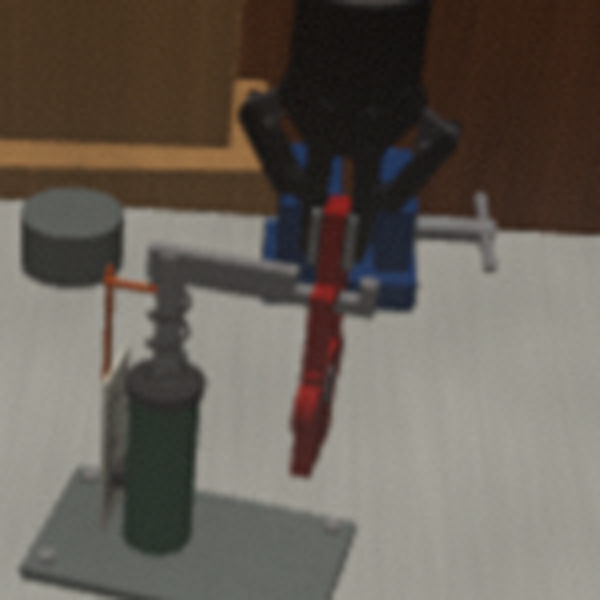

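```bash
python3 -m jog '[[0,0,0.0005,0,0,0,-1],[0,0,0.0005,0,0,0,-1],[0,0,0,0,0,0,-1],[0,0,0,0,0,0,-1]]' 20
python3 meas.py 20 15
python3 -m jog '[[0,0,0,0,0,0,-0.6],[0,0,0,0,0,0,-0.5],[0,0,0,0,0,0,-0.4],[0,0,0,0,0,0,-0.4]]' 20
python3 - <<'E'
from rig import status, optics
import cv2,numpy as np
for i in range(16):
    d=optics.camera("side")
    if i in(0,3,6,9,12,15): cv2.imwrite(f"pics/r{i}.png",d["img"])
s=status.get_state();print(s["time_s"],s["width"],s["contact_force"])
ims=[cv2.resize(cv2.imread(f"pics/r{i}.png")[130:230,325:405],None,fx=3,fy=3,interpolation=cv2.INTER_CUBIC) for i in (0,3,6,9,12,15)]
cv2.imwrite("pics/rel.png",np.vstack([np.hstack(ims[:3]),np.hstack(ims[3:])]))
E
```

```text
time_s: 34.4
position: [481.7, -222.7, 249.0]
tool_rot: [3.142, 0.0, 1.351]
contact_force: [0.8, -1.2, -0.2]
width: 13.6
t 35.4 mean [ 481.724 -222.717  248.973    3.142    0.       1.351    1.051   -0.298
    0.115   -0.071   -0.159   -0.008   13.362] se Fz 0.088
time_s: 35.8
position: [481.6, -222.7, 248.9]
tool_rot: [-3.141, -0.0, 1.351]
contact_force: [-0.0, -0.1, -0.0]
width: 25.6
36.6 25.385692702903274 [-0.39381381  0.37622857 -0.84366288]
```

View pics/rel.png

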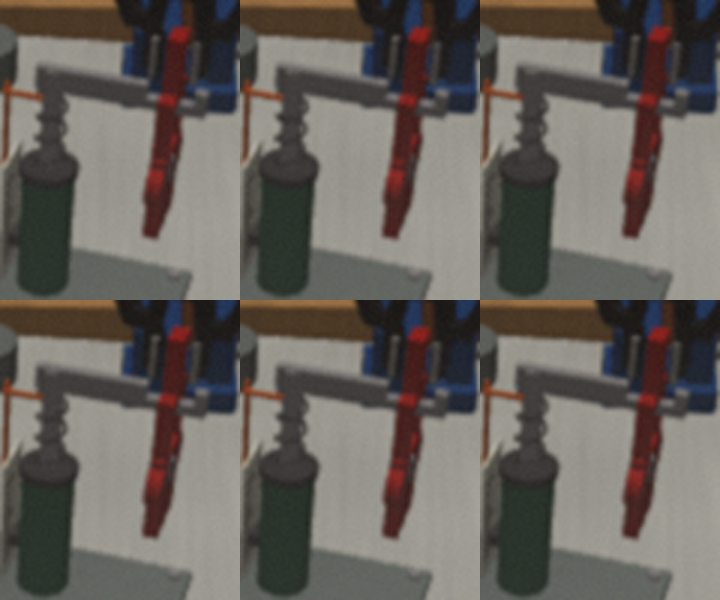

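```bash
python3 -m jog '[[0,0,0,0,0,0,-0.2],[0,0,0,0,0,0,0],[0,0,0,0,0,0,0],[0,0,-0.005,0,0,0,0],[0,0,-0.01,0,0,0,0],[0,0,-0.02,0,0,0,0],[0,0,-0.03,0,0,0,0],[0,0,-0.03,0,0,0,0],[0,0,-0.03,0,0,0,0],[0,0,-0.02,0,0,0,0]]' 20
python3 -m jog '[[0,0,-0.03,0,0,0,0],[0,0,-0.02,0,0,0,0],[0,0,0,0,0,0,0],[0,0,0,0,0,0,0],[0,0,0,0,0,0,0],[0,0,0,0,0,0,0],[0,0,0,0,0,0,0],[0,0,0,0,0,0,0]]' 20
python3 - <<'E'
from h import *
from rig import status, optics
import cv2
def red(im):
    im=im.astype(int);m=((im[...,2]>80)&(im[...,1]<60)&(im[...,0]<60));ys,xs=np.where(m[100:260,300:420]);return xs.mean()+300,ys.mean()+100,ys.max()+100
for i in range(10):
    d=optics.camera("side");print(np.round(red(d["img"]),2))
cv2.imwrite("pics/sf.png",cv2.resize(d["img"][90:240,300:450],None,fx=4,fy=4,interpolation=cv2.INTER_CUBIC))
cv2.imwrite("pics/tf.png",optics.camera("top")["img"]);w=optics.camera("wrist");cv2.imwrite("pics/wf.png",w["img"])
import pickle;pickle.dump((d,w),open("f.pkl","wb"))
E
```

```text
time_s: 37.6
position: [482.3, -223.1, 398.0]
tool_rot: [3.137, 0.001, 1.351]
contact_force: [-0.6, 0.2, -0.3]
width: 42.6
time_s: 38.4
position: [481.5, -222.6, 443.1]
tool_rot: [-3.14, -0.0, 1.351]
contact_force: [-0.5, -0.2, 0.9]
width: 42.8
[375.96 167.01 208.  ]
[374.36 167.42 208.  ]
[374.42 168.36 208.  ]
[373.87 166.67 208.  ]
[375.27 167.32 208.  ]
[374.22 167.29 208.  ]
[374.78 166.78 208.  ]
[373.68 165.53 208.  ]
[375.22 167.28 208.  ]
[373.92 166.9  208.  ]
```

View pics/sf.png

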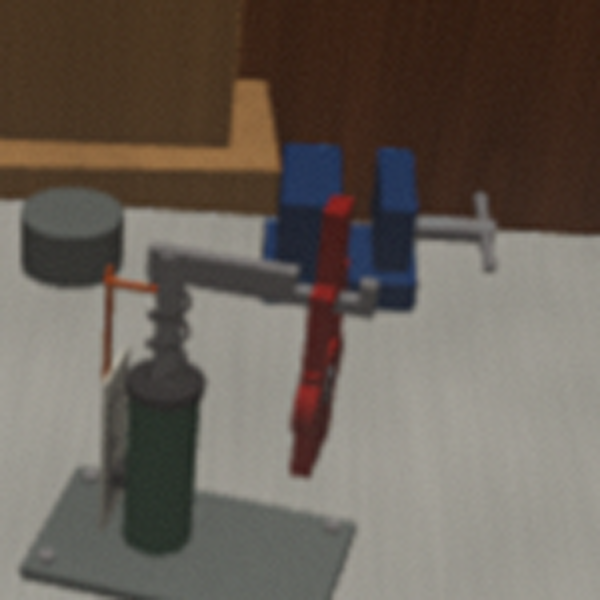

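View pics/wf.png

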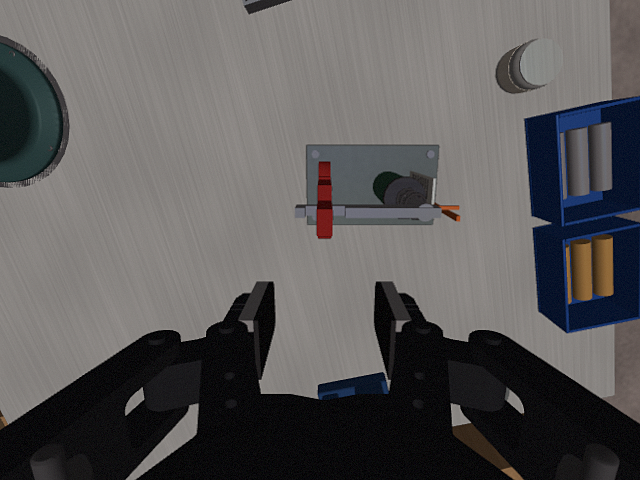

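View pics/tf.png

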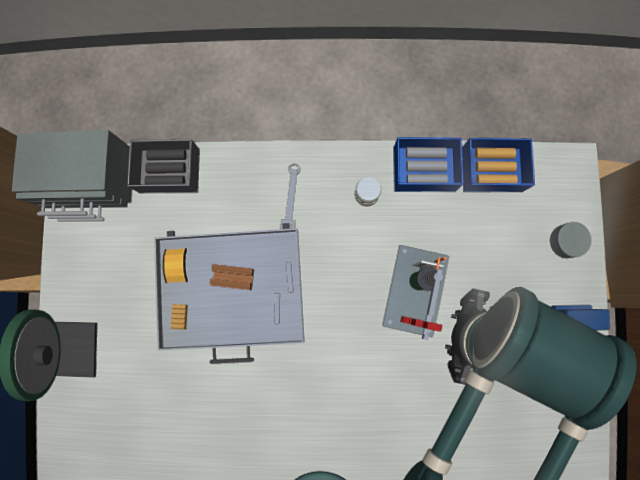

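```bash
python3 -c "
from rig import finish_job
print(finish_job())"
```

```text
the job is handed in; nothing more can be done
None
```

The cam is hanging by its eye in the sprung hook, still and upright, and I handed the job in at about 39 s of the 69 s allowed; no verdict was reported.

**What I did:** I gripped the cam by its lug, lifted it out of the rest and passed the eye over the hook's tip, level with the seat. I then lowered it at 10 to 20 mm/s (5 mm/s at the end), and opened the fingers once the measured weight had gone from the tool.

**Load readings:** Vertical force on the tool was −4.1 N with the cam carried free, so the cam is about 0.42 kg. Just before release it was +0.1 ± 0.1 N. I put the sink at about 43 mm from the tool's travel, well short of the stop.

**Last checks:**
- **At release:** six side pictures over 0.8 s showed no drop, bob or spring-back.
- **After backing off:** ten side pictures had the cam's lowest edge on the same pixel row. The side and wrist pictures show it in the middle of the seat and upright. The gripper is well clear.
- **Other parts:** they look unmoved in the top view.

**Less certain:**
- **Sideways force:** about 1 N showed just before release, and it had no visible effect.
- **Spring stiffness:** I got about 80 N/m from the load readings but about 100 N/m from the estimated contact height. I settled the release point on the force reading instead.
- **Final eye position:** I judged it only from the pictures, with no fresh numerical check. The hook's speed was not measured directly.

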